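# Refit the burner crown on its locating pin

### The arm

A 6-joint arm with a two-finger parallel gripper is mounted at the origin on the work surface. World frame = base frame: x ahead of the robot, y to its left, z up, the work surface at z = 0. Lengths are in mm, angles in rad, forces in N, time in s.
With the tool pointing down it reaches from about 300 to 775 mm from the base axis. Payload 14.6 kg.
Tool frame: the origin (TCP) lies between the finger pads; the fingertips stand 8 mm ahead of it and the grasp point (between the pads) lies 11 mm behind it; y points along the fingers, x is the direction in which the jaws open and shut, and the axes are right-handed (so a half turn about y gives the same grasp; the last joint's range is limited). The gripper opens to 94 mm and grips with 3 to 60 N. Pads are 16 mm wide; open, the fingers measure 119 mm over their backs; the gripper's body (75 mm by 177 mm) begins 78 mm behind the grasp point.
Start: joints at [-1.243, 0.3, 1.521, -0, 1.321, -0.067], TCP at [211.535, -507.683, 213.446] pointing down, gripper open.
Joint ranges: [-3.03, 3.03], [-0.79, 2.21], [0.23, 2.52], [-1.04, 4.18], [0, 3.07], [-2.55, 2.55]. Speed limits (rad/s): [2.22, 2.22, 2.57, 3.14, 3.14, 3.14].

### API

Orientations are given as [roll, pitch, yaw] about the fixed x, y, z axes, in that order (R = Rz(yaw) Ry(pitch) Rx(roll)).
In Python, from cell import read_state, imaging, order gives the robot as it stands. The module is installed in compiled form; this text tells all that it offers.
- The arm moves only by the shell command python3 -m handwheel 'ROWS' [FORCE]. ROWS is JSON, a list that holds one entry, the list of rows, each a list of 7 numbers: the shift along the tool's x, y, z in mm, then the turn, a rotation vector about the tool's x, y, z in degrees, then the opening, from -1 (shut) to 1 (fully open), so that 0 is half open. A call has 1 to 5 rows; each row is the pose to reach, as a shift and turn from the pose measured when the call began, along the tool's axes at that moment; what a row does not reach only later rows make up. A row lasts 1/12 s, in which the tool goes at most 41.7 mm and 7.16 degrees, less where a joint would pass 70% of its speed; a pose out of reach is approached as far as the arm can. A call with a gripper value outside its range is refused whole. The fingers move at their own pace and stop on an object; FORCE is the grip in N (left out, the last holds). Time passes only in rows, so rows that repeat a pose let the fingers close. It gives the time, the measured TCP pose, the force and the opening at its end, in the units of the state.
- read_state(): the state, without advancing time (a new reading comes with each control period).
- imaging.camera(name): name is "scene" or "top" or "wrist"; returns (picture, depth): 400x640x3 uint8, red, green, blue; 400x640 float32, mm along the optical axis (not along the pixel's ray), 0 where there is no reading.
- imaging.get_calibration(name): a dict with "mtx" (3x3 intrinsics, pixels), "dist" ([k1, k2, p1, p2, k3] as OpenCV has them; the pictures are not rectified), "world_from_camera" (4x4, takes a point from camera to world coordinates); the wrist camera has in their place "hand_eye" (4x4, takes a point from camera to tool coordinates, whose origin is the TCP and whose axes are the tool frame's). Camera axes: x right, y down, z forward; pixel columns grow to the right and rows downward; lengths in mm; the calibration is good to about 2 mm. A picture is of the moment at which its call begins: read the wrist's pose just before it. get_calibration takes no time and is no camera call.
- order.sign_off(): hands the job in, once; it reports no verdict.
The state is a dict: "clock": time; "joints": joint angles; "qd": joint speeds; "effort": joint torques, N m; "eef_pos": TCP position; "eef_rot": TCP orientation; "wrist_force": force on the tool from outside, world axes, zero at the start; "moment": the same for the moment, N m; "finger_gap": finger opening in mm.
Only numpy, scipy, OpenCV 4.12 (cv2) and the standard library are available. Lean on these libraries where they do the work, as an engineer would, in place of code of your own. Each camera call takes 0.05 s, during which the arm holds its last target.

### The job

Put the small washed burner crown from the tray back on the bare burner of the hob: lower it on, do not drop it, and nudge it gently about until its hole drops over the locating pin and it sits fully home and level, then let go. Never push it against the burner with more than 25 N, and leave the other things where they are.

Things in the scene. Friction and masses are not known exactly. Their poses are not given: they have to be found in the camera images.
- crown_mid (a point): Centre (on the axis, half-way up) of the small burner crown to be fitted: loose, standing upright on the tray's floor, 30 mm high, 110 to 200 g. Below, a brass flange of 64 mm diameter, 8 mm thick; on it a dark grip collar of 36 mm diameter, 22 mm high. A plain 12 mm hole runs right through along its upright axis. Turned any way.
- burner_ring: Dark steel trim ring of the bare burner, 112 mm outer and 102 mm inner diameter, 3 mm high, fixed; origin at its centre on the hob's top, z up. In it stands the burner's round base, 76 mm diameter, with a brass locating pin in its middle. The base is set off-centre, differently each time: the pin stands 4 to 7 mm from the ring's centre, in any direction; its place is not measured otherwise.
- base_top (a point): Point on the ring's centre line at the height of the base's flat top, 14 mm above the hob's top. The pin is upright, 9 mm diameter, 10.5 mm tall, tip bevelled 1 mm; it is rigid sideways, but the base is sprung and gives downwards by 1 mm per 8 N, at most 4 mm. Crown fully home: flange flat on the base, crown_mid 15 mm above this point's height; held level on the pin's tip: 25.5 mm.
- hob: Two-burner hob let into the counter: stainless steel slab 300 (x) by 460 (y) by 8 mm, origin under its centre on the counter. Two knobs 34 mm wide, 24 mm high (black) stand near its edge towards the robot, midway along it.
- burner_done: The hob's other burner, complete with crown and a black iron pan support, 200 mm square, top 42 mm above the hob's top, fixed; origin at its centre on the hob's top. 240 mm from the bare burner. Either of the two places can be the bare one.
- tray: Shallow fixed steel tray 310 (x) by 150 (y) by 14 mm high, floor and walls 4 mm thick, origin under its centre. Holds the crown and the big crown.
- big_crown_mid (a point): Centre of the big crown for another burner, loose on the tray: 88 mm diameter, 17 mm high, brass below, dark above, no hole. To be left alone.
- grate: Black iron pan support lying loose on the counter left of the hob, 190 mm square, 42 mm high, origin under its centre. To be left alone.
- brush: Cleaning brush lying loose on the counter right of the tray. To be left alone.
- mill: Wooden pepper mill, 56 mm wide, 140 mm tall, loose, standing beyond the hob and tray. To be left alone.
- jar: Amber glass jar, 72 mm wide, 90 mm tall, loose, standing beyond the hob. To be left alone.
- mug: White mug, loose, standing beyond the hob's left end. To be left alone.
- spray: White bottle with a blue cap, 60 mm wide, 160 mm tall, loose, beyond the brush. To be left alone.
Mind the look-alikes: they are no part of the job. What is shaped like the part that bears crown_mid but blue is not meant.

How it is judged (in metres and radians):
On the way:
1. the crown has been carried to the bare burner, above the pin (horizontal distance between crown_mid and burner_ring below 0.03 m and z of crown_mid in the frame of burner_ring above 0.036 m), for 0.1 s.
At the end, for the whole second after the job is handed in: The crown sits over the pin on the bare burner's base: its centre within 11 mm of the trim ring's axis and 26 to 31 mm above the hob's top (fully home is 29 mm), level within 0.06 rad, at rest and released (horizontal distance between crown_mid and burner_ring below 0.011 m and z of crown_mid in the frame of burner_ring between 0.026 and 0.031 m and angle between crown_mid's own z axis and vertical below 0.06 rad and linear speed of crown below 0.02 m/s); the robot touches nothing.
It fails at once if the crown is pushed against the bare burner with more than 25 N (contact force between crown and burner_ring above 25 N).
It fails at once if the crown is dropped onto the burner: let go with its underside more than 15 mm above the pin's tip (horizontal distance between crown_mid and burner_ring below 0.06 m and z of crown_mid in the frame of burner_ring above 0.055 m and contact force between the fingers and crown below 0.05 N).
It fails at once if the big crown, the loose pan support, the brush, the mill, the jar, the mug or the bottle is moved by more than 25 mm (distance of any of big_crown_mid, grate, brush, mill, jar, mug, spray from where it was at the start of the episode above 0.025 m).
It also fails if it takes over 51 s, if anything falls off the work surface, if the arm or the gripper's body presses on something with over 40 N, if the wrist force passes 120 N, or if a joint passes its speed limit or range.

## Working session

There is one attempt and no reset: what is moved stays moved. The work goes in short steps, Python scripts to look and compute and a shell command to move; the robot and the scene stay as the last step left them, time stands still between calls to the robot, and variables do not carry over. Pictures are saved under pics/ and viewed, and the job is handed in when it is done.

```bash
mkdir -p pics; ls; python3 - <<'E'
from cell import read_state, imaging
import cv2
print(read_state())
for n in ("top","scene","wrist"):
    p,d=imaging.camera(n); cv2.imwrite(f"pics/{n}0.png",p[:,:,::-1]); 
    import numpy as np; np.save(f"pics/{n}0.npy",d)
    print(n,imaging.get_calibration(n))
E
```

```text
pics
{'clock': 0.0, 'joints': array([-1.24259176e+00,  3.00455949e-01,  1.52161904e+00,  1.93250624e-05,
        1.32071908e+00, -6.66162378e-02]), 'qd': array([ 1.37314455e-03, -1.14718562e-04,  1.68937437e-03, -1.46559356e-03,
        6.82299300e-04,  6.97242020e-05]), 'effort': array([-5.79673051e-04, -5.31805480e+01, -3.52734554e+01,  7.07484456e-02,
        2.43933289e-02, -8.38829601e-05]), 'eef_pos': array([ 211.45856881, -507.42862673,  212.87858711]), 'eef_rot': array([-1.57069768e+00,  1.19750369e-03, -1.17598026e+00]), 'wrist_force': array([-0.15273459,  0.43066493,  0.43158655]), 'moment': array([ 0.01723221, -0.07962455, -0.01952297]), 'finger_gap': 94.18727190212905}
top {'mtx': array([[361.08948081,   0.        , 320.74874651],
       [  0.        , 361.08948081, 203.58728503],
       [  0.        ,   0.        ,   1.        ]]), 'dist': array([0.00156765, 0.        , 0.        , 0.        , 0.        ]), 'world_from_camera': array([[-7.34463076e-03, -9.92196587e-01,  1.24466816e-01,
         4.36505556e+02],
       [-9.99961681e-01,  7.88037938e-03,  3.81255203e-03,
 
[... 710 characters left out ...]
83e+02],
       [ 0.00000000e+00,  0.00000000e+00,  0.00000000e+00,
         1.00000000e+00]])}
wrist {'mtx': array([[346.39077285,   0.        , 322.07107581],
       [  0.        , 346.39077285, 203.11594692],
       [  0.        ,   0.        ,   1.        ]]), 'dist': array([-0.02160032,  0.        ,  0.        ,  0.        ,  0.        ]), 'hand_eye': array([[ 9.99999030e-01,  1.39292640e-03, -7.62393610e-06,
         7.81304691e-01],
       [ 3.26025186e-04, -2.28729273e-01,  9.73490017e-01,
        -1.70339752e+02],
       [ 1.35425613e-03, -9.73489075e-01, -2.28729506e-01,
         6.61325367e+01],
       [ 0.00000000e+00,  0.00000000e+00,  0.00000000e+00,
         1.00000000e+00]])}
```

View pics/top0.png

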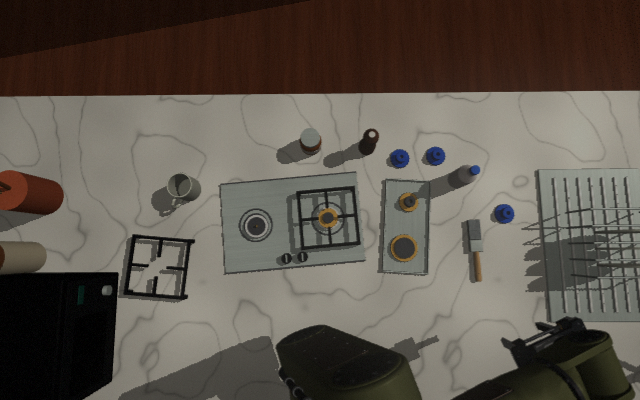

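View pics/scene0.png

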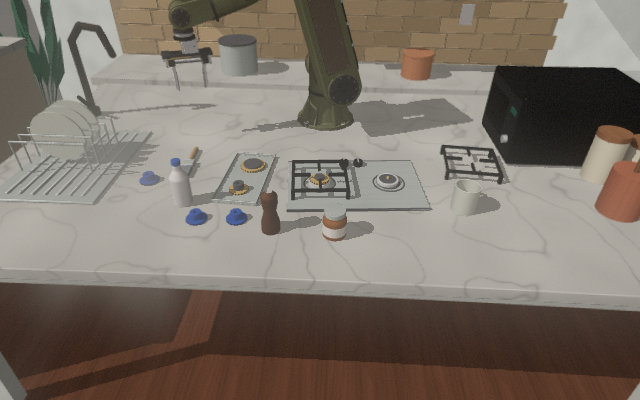

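View pics/wrist0.png

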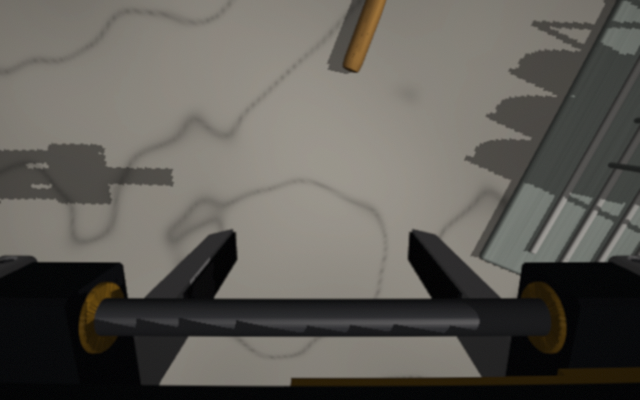

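Candidates in the top view:
- Small brass crown in the tray, (408,201).
- Big crown in the tray, (403,248).
- Crown on the finished burner, (327,216).
- Blue look-alikes at (399,158), (436,156) and (505,213).

The description fits (408,201). The bare burner is at about (256,225). Next is a close crop and measurements.

```bash
cat > h.py <<'E'
import numpy as np, cv2
from cell import read_state, imaging
from scipy.spatial.transform import Rotation as Ro
def pose():
    s=read_state(); T=np.eye(4); T[:3,:3]=Ro.from_euler('xyz',s['eef_rot']).as_matrix(); T[:3,3]=s['eef_pos']; return T
def wfc(n,T=None):
    c=imaging.get_calibration(n)
    return c['world_from_camera'] if n!='wrist' else T@c['hand_eye']
def rays(n,uv,T=None):
    c=imaging.get_calibration(n); W=wfc(n,T)
    q=cv2.undistortPoints(np.array(uv,float).reshape(-1,1,2),c['mtx'],c['dist']).reshape(-1,2)
    d=np.c_[q,np.ones(len(q))]@W[:3,:3].T
    return W[:3,3],d
def onz(n,uv,z,T=None):
    o,d=rays(n,uv,T); return o+d*((z-o[2])/d[:,2])[:,None]
def proj(n,P,T=None):
    c=imaging.get_calibration(n); W=np.linalg.inv(wfc(n,T))
    r,_=cv2.Rodrigues(W[:3,:3]); return cv2.projectPoints(np.array(P,float).reshape(-1,1,3),r,W[:3,3],c['mtx'],c['dist'])[0].reshape(-1,2)
E
python3 - <<'E'
from h import *
p=cv2.imread('pics/top0.png')
a=cv2.resize(p[170:285,370:450],None,fx=5,fy=5,interpolation=cv2.INTER_NEAREST)[:575,:400]
b=cv2.resize(p[190:265,215:295],None,fx=5,fy=5,interpolation=cv2.INTER_NEAREST)
c=np.zeros((575,800,3),np.uint8); c[:,:400]=a; c[:375,400:]=b; cv2.imwrite('pics/crop0.png',c)
d=np.load('pics/top0.npy')
for (u,v) in [(408,201),(400,208),(256,225),(245,210),(403,248),(310,190),(355,190)]:
    W=wfc('top'); o,r=rays('top',[(u,v)]); print((u,v),d[v,u],(o+r[0]*d[v,u]).round(1))
E
```

```text
(408, 201) 1209.6003 [ 593.5 -270.7    3.3]
(400, 208) 1206.327 [ 570.1 -243.     3.7]
(256, 225) 1178.3269 [515.4 233.3  26.9]
(245, 210) 1206.1957 [567.2 274.8   5.5]
(403, 248) 1175.3085 [ 437.4 -245.    18.3]
(310, 190) 1173.9335 [626.7  56.1  44.6]
(355, 190) 1216.9729 [632.6 -94.1   1.4]
```

View pics/crop0.png

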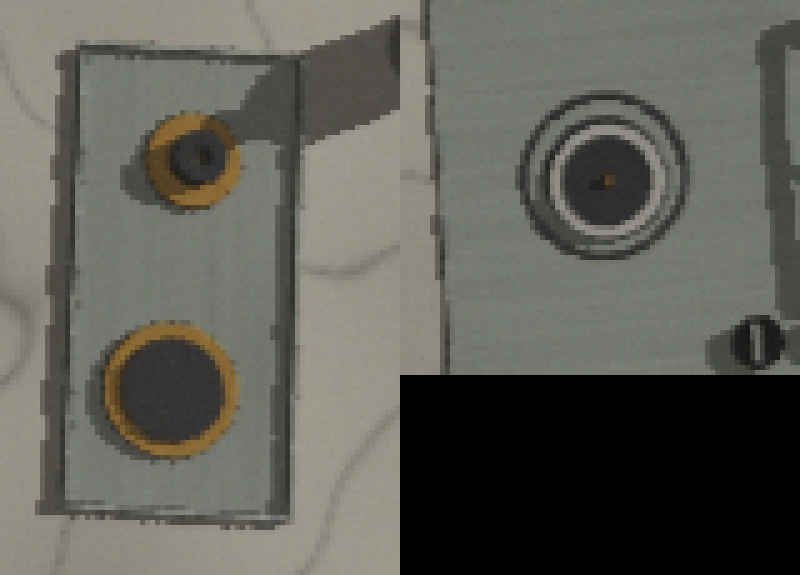

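The crop shows the small brass crown, with its narrow dark collar and hole, at top pixel (408.6,202). The ring is centred near (256,225). I'll locate both from colour fits.

```bash
python3 - <<'E'
from h import *
p=cv2.imread('pics/top0.png'); hsv=cv2.cvtColor(p,cv2.COLOR_BGR2HSV)
m=cv2.inRange(hsv,(10,120,60),(30,255,255))
n,l,st,ce=cv2.connectedComponentsWithStats(m)
for i in range(1,n):
    if st[i,4]>15: print(st[i],ce[i])
x,y,w,h=394,188,30,28
mm=np.zeros_like(m); mm[y:y+h,x:x+w]=m[y:y+h,x:x+w]
pts=cv2.findNonZero(mm); hull=cv2.convexHull(pts); e=cv2.fitEllipse(hull); print('crown',e, onz('top',[e[0]],11))
# ring: dark outer
print('ring',onz('top',[(256,225)],10)); print('pin',onz('top',[(256.6,226.3)],32))
print(pose().round(3))
E
```

```text
[315 140   6   9  19] [318.05263158 144.68421053]
[399 193  19  19 159] [407.50314465 201.95597484]
[318 208  20  20 197] [327.52791878 217.55837563]
[391 235  26  26 202] [402.85643564 247.42079208]
[476 252   5  29  59] [478.44067797 266.6779661 ]
crown ((408.14697265625, 201.6833953857422), (17.804231643676758, 18.63248634338379), 137.5325469970703) [[ 590.20480798 -269.21997397   11.        ]]
ring [[516.52849724 236.45425512  10.        ]]
pin [[510.81475554 230.39706465  32.        ]]
[[ 3.85000e-01 -0.00000e+00  9.23000e-01  2.11489e+02]
 [-9.23000e-01  1.00000e-03  3.85000e-01 -5.07515e+02]
 [-1.00000e-03 -1.00000e+00  0.00000e+00  2.13051e+02]
 [ 0.00000e+00  0.00000e+00  0.00000e+00  1.00000e+00]]
```

```bash
python3 -m handwheel '[[[-7,0,39,0,0,0,1],[-14,0,78,0,0,0,1],[-20,0,118,0,0,0,1],[-27,0,157,0,0,0,1],[-33,0,196,0,0,0,1]]]' 20
python3 -m handwheel '[[[-7,0,39,0,0,0,0.5],[-14,0,78,0,0,0,0.5],[-20,0,118,0,0,0,0.5],[-27,0,157,0,0,0,0.5],[-33,0,196,0,0,0,0.5]]]'
```

```text
clock: 0.57
eef_pos: [381.0, -400.3, 213.0]
eef_rot: [-1.571, 0.001, -1.176]
wrist_force: [1.1, -1.7, 0.8]
finger_gap: 93.9
clock: 0.98
eef_pos: [550.7, -292.9, 212.8]
eef_rot: [-1.571, 0.001, -1.176]
wrist_force: [0.5, -0.8, 0.8]
finger_gap: 71.2
```

```bash
python3 -m handwheel '[[[-4,0,25,0,0,0,0.5],[-7,0,45,0,0,0,0.5],[-7,0,45,0,0,0,0.5],[-7,0,45,0,0,0,0.5]]]'
python3 - <<'E'
from h import *
T=pose(); p,d=imaging.camera('wrist'); cv2.imwrite('pics/w1.png',p[:,:,::-1]); np.save('pics/w1T.npy',T)
hsv=cv2.cvtColor(p,cv2.COLOR_RGB2HSV)
m=cv2.inRange(hsv,(10,120,40),(30,255,255)); m[260:]=0
n,l,st,ce=cv2.connectedComponentsWithStats(m)
for i in range(1,n):
    if st[i,4]>100:
        e=cv2.fitEllipse(cv2.convexHull(cv2.findNonZero((l==i).astype(np.uint8)))); print(st[i],e,onz('wrist',[e[0]],10,T))
print(T.round(2))
E
```

```text
clock: 1.32
eef_pos: [589.6, -268.6, 212.1]
eef_rot: [-1.572, 0.002, -1.175]
wrist_force: [-0.7, 0.1, -0.7]
finger_gap: 70.7
[  29  101   67   63 2060] ((62.21299743652344, 131.5166015625), (60.02997970581055, 69.69683074951172), 125.13719940185547) [[534.68446272   9.19296094  10.        ]]
[ 297  154   58   58 1684] ((325.20367431640625, 182.48793029785156), (57.25223159790039, 57.65513229370117), 101.62083435058594) [[ 592.46833327 -271.46059209   10.        ]]
[[ 3.9000e-01 -0.0000e+00  9.2000e-01  5.8965e+02]
 [-9.2000e-01  0.0000e+00  3.9000e-01 -2.6860e+02]
 [-0.0000e+00 -1.0000e+00 -0.0000e+00  2.1209e+02]
 [ 0.0000e+00  0.0000e+00  0.0000e+00  1.0000e+00]]
```

View pics/w1.png

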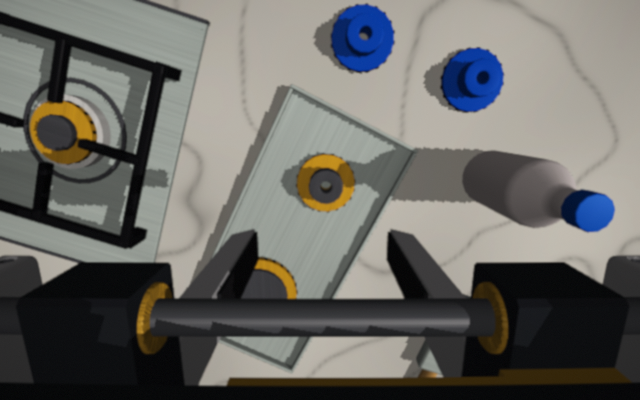

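The wrist view shows the crown at (325,182), with two blue decoys at (362,38) and (472,78). The bottle is close by in the jaw direction, so I'll check its clearance.

```bash
python3 - <<'E'
from h import *
T=np.load('pics/w1T.npy')
print(onz('wrist',[(588,210)],155,T), onz('top',[(474,170)],155))
print(onz('wrist',[(325,184)],34,T))
E
```

```text
[[ 667.73595922 -434.18197654  155.        ]] [[ 664.48888412 -432.49627444  155.        ]]
[[ 594.73765177 -270.11188544   34.        ]]
```

```bash
python3 -m handwheel '[[[3,40,1,0,0,0,0.5],[3,80,1,0,0,0,0.5],[3,120,1,0,0,0,0.5],[3,140,1,0,0,0,0.5],[3,140,1,0,0,0,0.5]]]'
python3 - <<'E'
from h import *
T=pose(); p,d=imaging.camera('wrist'); cv2.imwrite('pics/w2.png',p[:,:,::-1]); np.save('pics/w2T.npy',T)
print(T.round(3)); print(proj('wrist',[T[:3,3]*[1,1,0]+[0,0,34],T[:3,3]*[1,1,0]+[0,0,12]],T))
E
```

```text
clock: 1.78
eef_pos: [587.7, -271.5, 67.4]
eef_rot: [-1.577, 0.008, -1.178]
wrist_force: [-0.8, 0.7, -0.5]
finger_gap: 70.7
[[ 3.83000e-01 -9.00000e-03  9.24000e-01  5.87689e+02]
 [-9.24000e-01  5.00000e-03  3.83000e-01 -2.71525e+02]
 [-8.00000e-03 -1.00000e+00 -6.00000e-03  6.74150e+01]
 [ 0.00000e+00  0.00000e+00  0.00000e+00  1.00000e+00]]
[[321.19345966 231.63937835]
 [321.54367318 221.42970904]]
```

View pics/w2.png

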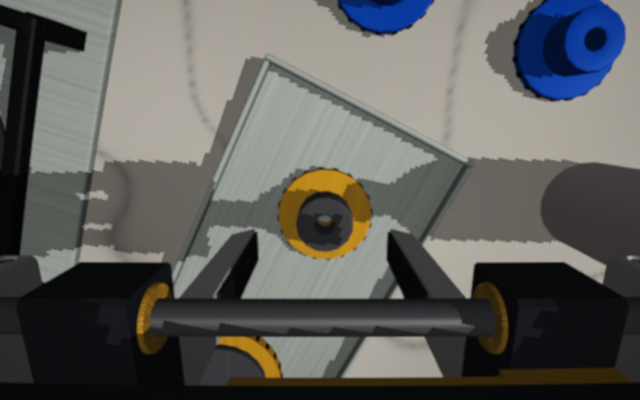

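```bash
cat > loc.py <<'E'
from h import *
def locbrass(p,T,zt,box,name='wrist'):
    hsv=cv2.cvtColor(p,cv2.COLOR_RGB2HSV)
    m=cv2.inRange(hsv,(8,110,30),(32,255,255)); k=np.zeros_like(m); x0,y0,x1,y1=box; k[y0:y1,x0:x1]=m[y0:y1,x0:x1]
    k=cv2.morphologyEx(k,cv2.MORPH_OPEN,np.ones((3,3),np.uint8))
    h=cv2.convexHull(cv2.findNonZero(k)).reshape(-1,2).astype(float)
    w=onz(name,h,zt,T)[:,:2]
    A=np.c_[2*w,np.ones(len(w))]; s=np.linalg.lstsq(A,(w**2).sum(1),rcond=None)[0]
    return s[:2],np.sqrt(s[2]+s[0]**2+s[1]**2)
E
python3 - <<'E'
from loc import *
T=np.load('pics/w2T.npy'); p=cv2.imread('pics/w2.png')[:,:,::-1]
c,r=locbrass(p,T,11,(270,155,385,262)); print(c,r)
print(onz('wrist',[(325,221)],34,T))
D=np.r_[c,22.5]-T[:3,3]; print(T[:3,:3].T@D)
# levelling rotation vector in tool frame
y=T[:3,1]; t=np.array([0,0,-1.]); print(np.degrees(T[:3,:3].T@np.cross(y,t)))
E
```

```text
[ 592.44297252 -271.60483102] 31.6689165812837
[[ 594.89685805 -271.04874038   34.        ]]
[ 2.25533786 44.87120959  4.6337819 ]
[ 0.34899268  0.         -0.45846791]
```

```bash
python3 -m handwheel '[[[2.3,0,5,0.35,0,-0.46,0.5],[2.3,20,5,0.35,0,-0.46,0.5],[2.3,38,5,0.35,0,-0.46,0.5],[2.3,44,5,0.35,0,-0.46,0.5],[2.3,44,5,0.35,0,-0.46,0.5]]]'
python3 - <<'E'
from h import *
T=pose(); print(T.round(3)); D=np.array([592.8,-271.5,22.5])-T[:3,3]; print(T[:3,:3].T@D);y=T[:3,1]; t=np.array([0,0,-1.]); print(np.degrees(T[:3,:3].T@np.cross(y,t)))
E
```

```text
clock: 2.25
eef_pos: [594.6, -272.5, 27.4]
eef_rot: [-1.568, -0.004, -1.178]
wrist_force: [0.2, -0.4, -0.3]
finger_gap: 70.2
[[ 3.83000e-01  4.00000e-03  9.24000e-01  5.94553e+02]
 [-9.24000e-01 -2.00000e-03  3.83000e-01 -2.72484e+02]
 [ 4.00000e-03 -1.00000e+00  3.00000e-03  2.73980e+01]
 [ 0.00000e+00  0.00000e+00  0.00000e+00  1.00000e+00]]
[-1.59802655  4.88852447 -1.25692217]
[-0.17111186  0.          0.20989259]
```

```bash
python3 -m handwheel '[[[-1.5,4.5,-1,0,0,0,0.5],[-1.5,4.5,-1,0,0,0,0.5],[-1.5,4.5,-1,0,0,0,0.5]]]'
python3 - <<'E'
from h import *
T=pose(); print(T.round(3)); D=np.array([592.8,-271.5,22.5])-T[:3,3]; print(T[:3,:3].T@D);y=T[:3,1]; t=np.array([0,0,-1.]); print(np.degrees(T[:3,:3].T@np.cross(y,t)))
E
```

```text
clock: 2.5
eef_pos: [593.5, -271.7, 24.1]
eef_rot: [-1.567, -0.005, -1.178]
wrist_force: [0.0, 0.6, 1.2]
finger_gap: 70.2
[[ 3.83000e-01  6.00000e-03  9.24000e-01  5.93482e+02]
 [-9.24000e-01 -3.00000e-03  3.83000e-01 -2.71733e+02]
 [ 5.00000e-03 -1.00000e+00  4.00000e-03  2.40640e+01]
 [ 0.00000e+00  0.00000e+00  0.00000e+00  1.00000e+00]]
[-0.48390512  1.55924716 -0.54673119]
[-0.22790332  0.          0.27750373]
```

```bash
python3 -m handwheel '[[[0,0.5,0,-0.25,0,0.3,0.5],[0,0.5,0,-0.25,0,0.3,0.5],[0,0.5,0,-0.25,0,0.3,-0.4],[0,0.5,0,-0.25,0,0.3,-0.4],[0,0.5,0,-0.25,0,0.3,-0.4]]]' 25
python3 -m handwheel '[[[0,0,0,0,0,0,-0.4],[0,0,0,0,0,0,-0.4],[0,0,0,0,0,0,-0.4],[0,0,0,0,0,0,-0.4],[0,0,0,0,0,0,-0.4]]]'
python3 - <<'E'
from h import *
T=pose(); print(T.round(4))
E
```

```text
clock: 2.92
eef_pos: [593.5, -271.8, 23.6]
eef_rot: [-1.571, 0.0, -1.178]
wrist_force: [0.6, 0.5, 0.7]
finger_gap: 53.9
clock: 3.33
eef_pos: [593.5, -271.7, 23.6]
eef_rot: [-1.571, 0.0, -1.178]
wrist_force: [-0.7, 0.1, 0.3]
finger_gap: 35.6
[[ 3.831000e-01 -5.000000e-04  9.237000e-01  5.934808e+02]
 [-9.237000e-01  3.000000e-04  3.831000e-01 -2.716665e+02]
 [-5.000000e-04 -1.000000e+00 -4.000000e-04  2.361100e+01]
 [ 0.000000e+00  0.000000e+00  0.000000e+00  1.000000e+00]]
```

```bash
python3 -m handwheel '[[[0,-8,0,0,0,0,-0.4],[0,-40,0,0,0,0,-0.4],[0,-80,0,0,0,0,-0.4],[0,-110,0,0,0,0,-0.4],[0,-110,0,0,0,0,-0.4]]]'
python3 - <<'E'
from h import *
T=pose(); p,d=imaging.camera('wrist'); cv2.imwrite('pics/w3.png',p[:,:,::-1]); np.save('pics/w3T.npy',T);np.save('pics/w3d.npy',d)
print(T.round(3)); D=np.array([465,215,135])-T[:3,3]; print(T[:3,:3].T@D)
E
```

```text
clock: 3.75
eef_pos: [595.8, -272.9, 141.4]
eef_rot: [-1.565, -0.008, -1.178]
wrist_force: [-0.6, -0.7, -0.4]
finger_gap: 35.8
[[ 3.83000e-01  9.00000e-03  9.24000e-01  5.95754e+02]
 [-9.24000e-01 -5.00000e-03  3.83000e-01 -2.72868e+02]
 [ 8.00000e-03 -1.00000e+00  6.00000e-03  1.41447e+02]
 [ 0.00000e+00  0.00000e+00  0.00000e+00  1.00000e+00]]
[-500.76945884    3.06798171   66.13211708]
```

View pics/w3.png

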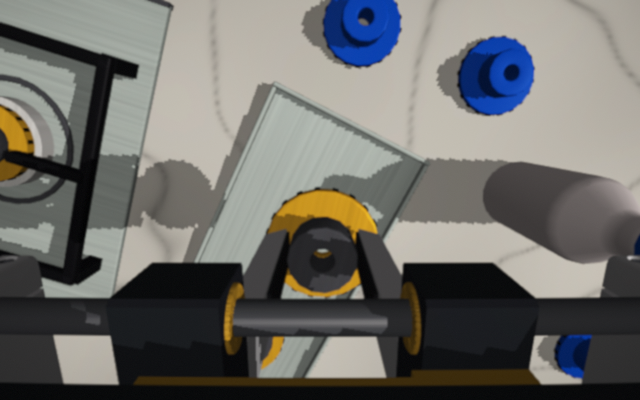

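```bash
python3 -m handwheel '[[[-40,0,5,0,0,0,-0.4],[-80,0,10,0,0,0,-0.4],[-120,0,16,0,0,0,-0.4],[-160,0,21,0,0,0,-0.4],[-200,0,26,0,0,0,-0.4]]]'
python3 -m handwheel '[[[-40,0,5,-0.3,0,0.4,-0.4],[-80,0,10,-0.3,0,0.4,-0.4],[-120,0,16,-0.3,0,0.4,-0.4],[-160,0,21,-0.3,0,0.4,-0.4],[-200,0,26,-0.3,0,0.4,-0.4]]]'
python3 - <<'E'
from h import *
T=pose(); print(T.round(3)); D=np.array([465,215,135])-T[:3,3]; print(T[:3,:3].T@D);y=T[:3,1]; t=np.array([0,0,-1.]); print(np.degrees(T[:3,:3].T@np.cross(y,t)))
E
```

```text
clock: 4.22
eef_pos: [540.7, -76.0, 135.8]
eef_rot: [-1.569, -0.003, -1.178]
wrist_force: [0.6, 0.5, -1.8]
finger_gap: 35.8
clock: 4.63
eef_pos: [486.7, 120.3, 134.4]
eef_rot: [-1.575, 0.004, -1.178]
wrist_force: [-0.1, -0.3, -1.3]
finger_gap: 35.7
[[ 3.83000e-01 -6.00000e-03  9.24000e-01  4.86727e+02]
 [-9.24000e-01  2.00000e-03  3.83000e-01  1.20329e+02]
 [-4.00000e-03 -1.00000e+00 -5.00000e-03  1.34386e+02]
 [ 0.00000e+00  0.00000e+00  0.00000e+00  1.00000e+00]]
[-95.78133392  -0.32555925  16.15439097]
[ 0.25988729  0.         -0.21647559]
```

```bash
python3 -m handwheel '[[[-40,0,7,0.26,0,-0.2,-0.4],[-75,0,13,0.26,0,-0.2,-0.4],[-95,0,16,0.26,0,-0.2,-0.4],[-95,0,16,0.26,0,-0.2,-0.4],[-95,0,16,0.26,0,-0.2,-0.4]]]'
python3 - <<'E'
from h import *
T=pose(); p,d=imaging.camera('wrist'); cv2.imwrite('pics/w4.png',p[:,:,::-1]); np.save('pics/w4T.npy',T);np.save('pics/w4d.npy',d)
print(T.round(3))
E
```

```text
clock: 5.05
eef_pos: [464.3, 214.8, 133.8]
eef_rot: [-1.573, 0.0, -1.176]
wrist_force: [-0.6, -0.7, -1.3]
finger_gap: 35.6
[[ 3.85000e-01 -2.00000e-03  9.23000e-01  4.64338e+02]
 [-9.23000e-01 -0.00000e+00  3.85000e-01  2.14811e+02]
 [-0.00000e+00 -1.00000e+00 -2.00000e-03  1.33765e+02]
 [ 0.00000e+00  0.00000e+00  0.00000e+00  1.00000e+00]]
```

View pics/w4.png

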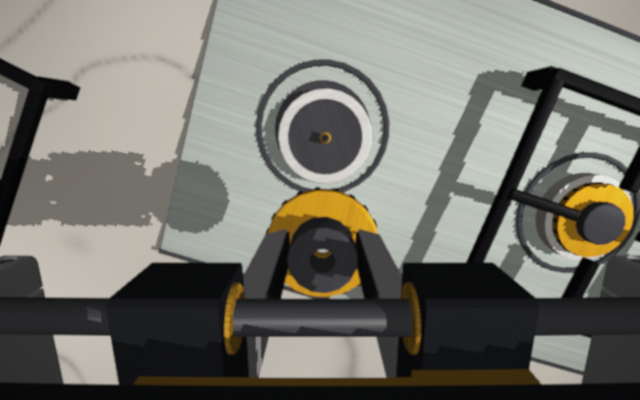

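The base's light top is at about (325,135), with the pin at (325,137). The held crown's hole is at (323,255). I'll zoom in to get exact pixels.

```bash
python3 - <<'E'
from loc import *
p=cv2.imread('pics/w4.png')
a=cv2.resize(p[50:210,245:405],None,fx=3.5,fy=3.5,interpolation=cv2.INTER_NEAREST)
cv2.imwrite('pics/c4.png',a)
b=cv2.resize(p[180:300,245:405],None,fx=3.5,fy=3.5,interpolation=cv2.INTER_NEAREST); cv2.imwrite('pics/c4b.png',b)
E
```

```text
(no output)
```

View pics/c4.png

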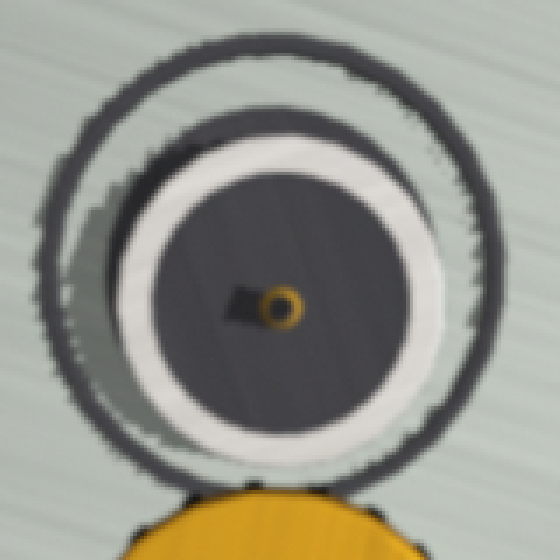

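View pics/c4b.png

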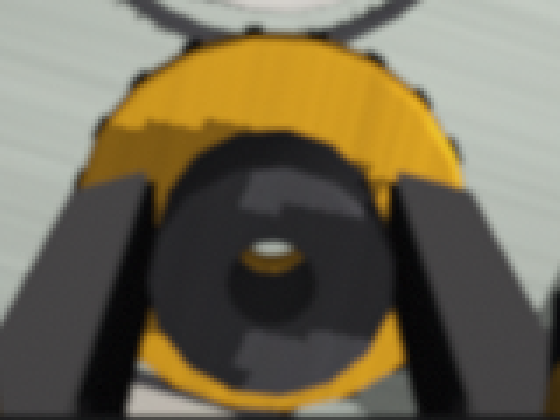

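```bash
python3 - <<'E'
from loc import *
T=np.load('pics/w4T.npy'); p=cv2.imread('pics/w4.png')[:,:,::-1]; z=T[2,3]
pin=onz('wrist',[(325.2,137.4)],32,T)[0]; print('pin',pin)
base=onz('wrist',[(325,135.1)],22,T)[0]; print('base',base)
hole=onz('wrist',[(322.4,259.5)],z+10.4,T)[0]; print('hole',hole)
fl=locbrass(p,T,z-12.5,(262,185,385,300)); print('flange',fl)
# ring outer bottom
for q in (pin,base,hole,np.r_[fl[0],z]): print((T[:3,:3].T@(q-T[:3,3])).round(2))
E
```

```text
pin [515.57957908 232.80664362  32.        ]
base [516.80643226 233.40718699  22.        ]
hole [464.71030873 213.90058821 144.16484521]
flange (array([463.8701188 , 213.64100247]), np.float64(31.795073665767788))
[  3.13 101.67  54.4 ]
[  3.05 111.67  55.78]
[  0.98 -10.4   -0.02]
[ 0.9   0.   -0.88]
```

```bash
python3 -m handwheel '[[[2.2,30,0,0.1,0,0,-0.4],[2.2,60,0,0.1,0,0,-0.4],[2.2,65,0,0.1,0,0,-0.4],[2.2,65,0,0.1,0,0,-0.4],[2.2,65,0,0.1,0,0,-0.4]]]'
python3 -m handwheel '[[[0,0,0,0,0,0,-0.4],[0,0,0,0,0,0,-0.4]]]'
python3 - <<'E'
from h import *
T=pose(); p,d=imaging.camera('wrist'); cv2.imwrite('pics/w5.png',p[:,:,::-1]); np.save('pics/w5T.npy',T);np.save('pics/w5d.npy',d)
print(T.round(3))
p=p[:,:,::-1]
cv2.imwrite('pics/c5.png',cv2.resize(p[70:300,235:415],None,fx=2.6,fy=2.6,interpolation=cv2.INTER_NEAREST))
p=p[110:190,280:370];cv2.imwrite('pics/c5b.png',cv2.resize(p,None,fx=6,fy=6,interpolation=cv2.INTER_NEAREST))
E
```

```text
clock: 5.52
eef_pos: [466.1, 211.5, 69.8]
eef_rot: [-1.57, 0.0, -1.178]
wrist_force: [0.2, -0.2, -1.3]
finger_gap: 35.7
clock: 5.68
eef_pos: [467.0, 211.5, 71.5]
eef_rot: [-1.568, 0.0, -1.179]
wrist_force: [0.3, 0.2, -0.6]
finger_gap: 35.7
[[ 3.82000e-01  3.00000e-03  9.24000e-01  4.66995e+02]
 [-9.24000e-01  1.00000e-03  3.82000e-01  2.11527e+02]
 [-0.00000e+00 -1.00000e+00  3.00000e-03  7.14920e+01]
 [ 0.00000e+00  0.00000e+00  0.00000e+00  1.00000e+00]]
```

View pics/c5.png

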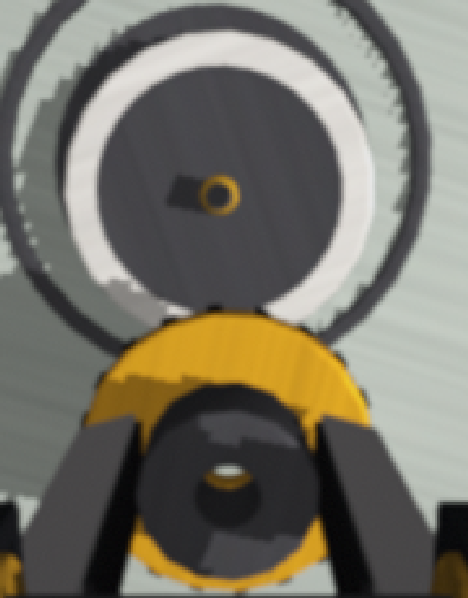

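View pics/c5b.png

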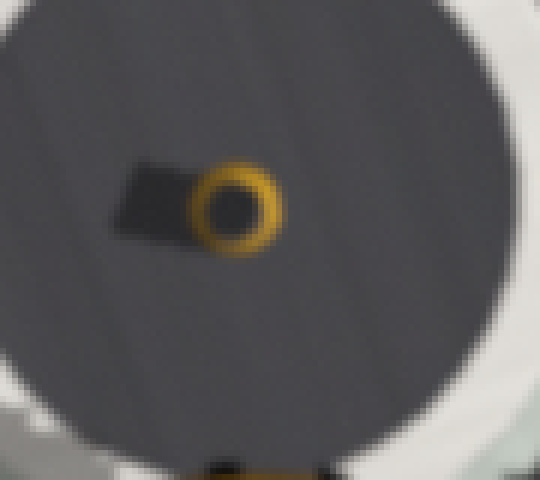

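```bash
python3 - <<'E'
from loc import *
T=np.load('pics/w5T.npy'); p=cv2.imread('pics/w5.png')[:,:,::-1]; z=T[2,3]
pin=onz('wrist',[(318.8,144.5)],31.7,T)[0]
fl=locbrass(p,T,z-12.5,(262,185,385,300)); print('flange',fl)
for q in (pin,np.r_[fl[0],z]): print(q,(T[:3,:3].T@(q-T[:3,3])).round(2))
# ring outer circle: dark edges
E
```

```text
flange (array([466.7633234 , 210.60585413]), np.float64(31.687567983836733))
[515.48395164 232.91612473  31.7       ] [-1.23 39.96 52.85]
[466.7633234  210.60585413  71.49233237] [ 0.76 -0.   -0.57]
```

```bash
python3 -m handwheel '[[[-2,-2,25,0,0,0,-0.4],[-2,0,45,0,0,0,-0.4],[-2,0,53,0,0,0,-0.4],[-2,0,53,0,0,0,-0.4],[-2,0,53,0,0,0,-0.4]]]'
cat > st.py <<'E'
from h import *
import sys
tgt=np.array([float(a) for a in sys.argv[1:4]])
T=pose(); s=read_state(); print('pos',T[:3,3].round(2),'shift to tgt',(T[:3,:3].T@(tgt-T[:3,3])).round(2),'level',np.degrees(T[:3,:3].T@np.cross(T[:3,1],[0,0,-1.])).round(2),'F',s['wrist_force'].round(2),'M',s['moment'].round(3),'gap',round(s['finger_gap'],2),s['clock'])
E
python3 st.py 515.5 233.8 56
```

```text
clock: 6.15
eef_pos: [514.5, 233.5, 71.3]
eef_rot: [-1.569, 0.0, -1.178]
wrist_force: [0.5, -0.4, -1.4]
finger_gap: 35.9
pos [514.46 233.48  71.26] shift to tgt [ 0.1  15.26  1.05] level [-0.13  0.   -0.  ] F [ 0.49 -0.44 -1.4 ] M [ 0.027  0.016 -0.001] gap 35.93 6.15
```

```bash
python3 -m handwheel '[[[0,6,1,-0.1,0,0,-0.4],[0,11,1,-0.1,0,0,-0.4],[0,14,1,-0.1,0,0,-0.4],[0,14,1,-0.1,0,0,-0.4],[0,14,1,-0.1,0,0,-0.4]]]'
python3 st.py 515.5 233.8 54
python3 - <<'E'
from h import *
p,d=imaging.camera('wrist'); p=p[:,:,::-1]
cv2.imwrite('pics/c6.png',cv2.resize(p[100:320,220:440],None,fx=2.6,fy=2.6))
E
```

```text
clock: 6.57
eef_pos: [515.1, 233.8, 57.0]
eef_rot: [-1.571, 0.0, -1.178]
wrist_force: [0.4, -1.5, -1.4]
finger_gap: 35.7
pos [515.12 233.76  57.01] shift to tgt [0.1  3.01 0.37] level [ 0.01  0.   -0.  ] F [ 0.4  -1.46 -1.44] M [-0.032  0.     0.066] gap 35.72 6.5667
```

View pics/c6.png

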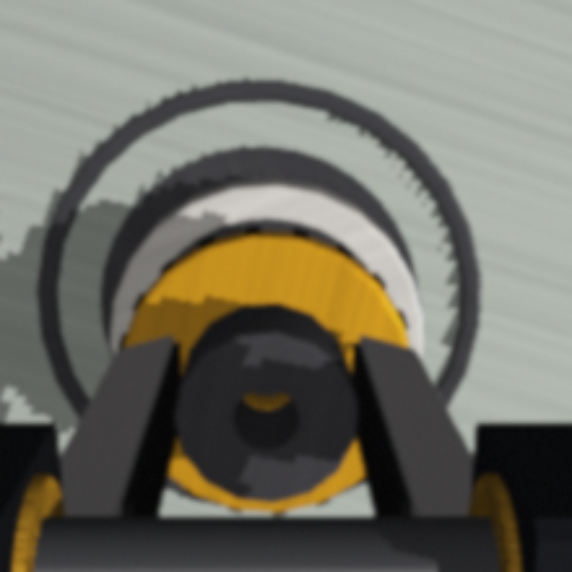

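The crown is centred over the base, with its hole at about (322,258). Now I'll lower it in small steps, watching the force.

```bash
python3 -m handwheel '[[[0,1.5,0.4,0,0,0,-0.4],[0,3,0.4,0,0,0,-0.4],[0,3,0.4,0,0,0,-0.4]]]'
python3 -m handwheel '[[[0,1,0.1,0,0,0,-0.4],[0,1.5,0.1,0,0,0,-0.4]]]'
python3 st.py 515.5 233.8 51.5
```

```text
clock: 6.87
eef_pos: [515.6, 233.9, 54.0]
eef_rot: [-1.571, 0.0, -1.178]
wrist_force: [-0.1, -0.4, -2.9]
finger_gap: 35.9
clock: 7.03
eef_pos: [515.6, 234.0, 52.4]
eef_rot: [-1.571, 0.0, -1.178]
wrist_force: [1.0, 0.6, -1.3]
finger_gap: 35.3
pos [515.65 233.97  52.39] shift to tgt [ 0.1   0.89 -0.2 ] level [ 0.  0. -0.] F [ 1.05  0.55 -1.29] M [-0.022  0.063  0.003] gap 35.34 7.0333
```

```bash
python3 -m handwheel '[[[0,0.5,0,0,0,0,-0.4],[0,1,0,0,0,0,-0.4]]]'; python3 st.py 515.5 233.8 51
```

```text
clock: 7.2
eef_pos: [515.7, 234.0, 51.4]
eef_rot: [-1.571, 0.0, -1.178]
wrist_force: [0.1, -0.9, -2.5]
finger_gap: 35.6
pos [515.66 233.97  51.35] shift to tgt [ 0.09  0.35 -0.21] level [-0.  0. -0.] F [ 0.11 -0.86 -2.48] M [ 0.032 -0.023 -0.025] gap 35.56 7.2
```

```bash
python3 -m handwheel '[[[0,0.5,0,0,0,0,-0.4],[0,1,0,0,0,0,-0.4]]]'; python3 st.py 515.5 233.8 49
```

```text
clock: 7.37
eef_pos: [515.7, 234.0, 50.3]
eef_rot: [-1.571, 0.0, -1.178]
wrist_force: [0.0, 0.3, -1.2]
finger_gap: 35.9
pos [515.66 233.96  50.28] shift to tgt [ 0.09  1.28 -0.21] level [-0.  0. -0.] F [ 0.04  0.3  -1.22] M [-0.022 -0.021 -0.004] gap 35.88 7.3667
```

```bash
python3 -m handwheel '[[[0,0.5,0,0,0,0,-0.4],[0,1,0,0,0,0,-0.4]]]'; python3 st.py 515.5 233.8 49
```

```text
clock: 7.53
eef_pos: [515.6, 234.0, 49.2]
eef_rot: [-1.571, 0.0, -1.178]
wrist_force: [-0.5, 0.4, -1.6]
finger_gap: 35.7
pos [515.64 233.95  49.22] shift to tgt [ 0.09  0.22 -0.19] level [ 0.  0. -0.] F [-0.46  0.39 -1.57] M [ 0.008  0.001 -0.054] gap 35.65 7.5333
```

```bash
python3 -m handwheel '[[[0,0.5,0,0,0,0,-0.4],[0,1,0,0,0,0,-0.4]]]'; python3 st.py 515.5 233.8 49
```

```text
clock: 7.7
eef_pos: [515.7, 234.0, 48.2]
eef_rot: [-1.571, 0.0, -1.178]
wrist_force: [-0.2, -0.0, -1.4]
finger_gap: 35.8
pos [515.66 233.99  48.18] shift to tgt [ 0.12 -0.82 -0.22] level [-0.  0. -0.] F [-0.15 -0.02 -1.36] M [-0.023 -0.025  0.029] gap 35.79 7.7
```

No contact force 4 mm below pin-tip height, so the pin is in the hole. I'll keep lowering gently.

```bash
python3 -m handwheel '[[[0,1,0,0,0,0,-0.4],[0,2,0,0,0,0,-0.4],[0,2,0,0,0,0,-0.4]]]'; python3 -m handwheel '[[[0,1,0,0,0,0,-0.4],[0,2,0,0,0,0,-0.4],[0,2,0,0,0,0,-0.4]]]'; python3 st.py 515.5 233.8 42
```

```text
clock: 7.95
eef_pos: [515.5, 233.9, 45.9]
eef_rot: [-1.571, 0.0, -1.178]
wrist_force: [0.6, 0.1, -1.7]
finger_gap: 36.0
clock: 8.2
eef_pos: [515.4, 233.9, 43.7]
eef_rot: [-1.571, 0.0, -1.178]
wrist_force: [-0.2, -0.1, -1.7]
finger_gap: 35.7
pos [515.43 233.86  43.68] shift to tgt [0.08 1.68 0.04] level [ 0.04  0.   -0.  ] F [-0.25 -0.12 -1.74] M [-0.026 -0.038  0.   ] gap 35.66 8.2
```

```bash
python3 -m handwheel '[[[0,0.5,0,0,0,0,-0.4],[0,1,0,0,0,0,-0.4],[0,1,0,0,0,0,-0.4]]]'; python3 st.py 515.5 233.8 42
```

```text
clock: 8.45
eef_pos: [515.4, 233.8, 42.6]
eef_rot: [-1.572, 0.0, -1.179]
wrist_force: [-0.6, -0.5, -1.5]
finger_gap: 35.8
pos [515.36 233.84  42.56] shift to tgt [0.09 0.56 0.11] level [ 0.05  0.   -0.  ] F [-0.59 -0.47 -1.49] M [ 0.034 -0.063  0.002] gap 35.77 8.45
```

```bash
python3 -m handwheel '[[[0,0.5,0,0,0,0,-0.4],[0,0.8,0,0,0,0,-0.4],[0,0.8,0,0,0,0,-0.4]]]'; python3 -m handwheel '[[[0,0.5,0,0,0,0,-0.4],[0,0.5,0,0,0,0,-0.4]]]'; python3 st.py 515.5 233.8 42
```

```text
clock: 8.7
eef_pos: [515.4, 233.8, 41.7]
eef_rot: [-1.572, 0.0, -1.178]
wrist_force: [-0.9, -0.2, -1.7]
finger_gap: 36.1
clock: 8.87
eef_pos: [515.4, 233.9, 41.3]
eef_rot: [-1.572, 0.0, -1.178]
wrist_force: [-0.9, -1.2, 1.5]
finger_gap: 35.8
pos [515.44 233.87  41.32] shift to tgt [ 0.09 -0.68  0.03] level [ 0.04  0.   -0.01] F [-0.89 -1.17  1.53] M [-0.089  0.122  0.021] gap 35.81 8.8667
```

Force rises by about 3 N at TCP z 41.3, and home was predicted at 41.6. I'll release it.

```bash
python3 -m handwheel '[[[0,0,0,0,0,0,0],[0,0,0,0,0,0,0.3],[0,0,0,0,0,0,0.3],[0,0,0,0,0,0,0.3],[0,0,0,0,0,0,0.3]]]'; python3 -m handwheel '[[[0,0,0,0,0,0,0.3],[0,0,0,0,0,0,0.3]]]'; python3 st.py 515.5 233.8 42
```

```text
clock: 9.28
eef_pos: [515.4, 233.9, 41.4]
eef_rot: [-1.571, 0.0, -1.178]
wrist_force: [0.2, 0.0, 0.2]
finger_gap: 60.6
clock: 9.45
eef_pos: [515.5, 233.9, 41.4]
eef_rot: [-1.571, 0.0, -1.178]
wrist_force: [0.4, 1.2, -0.5]
finger_gap: 60.8
pos [515.47 233.87  41.37] shift to tgt [ 0.08 -0.63  0.  ] level [ 0.03  0.   -0.  ] F [ 0.39  1.22 -0.47] M [ 0.005 -0.02  -0.021] gap 60.8 9.45
```

```bash
python3 -m handwheel '[[[0,-10,0,0,0,0,0.3],[0,-35,0,0,0,0,0.3],[0,-70,0,0,0,0,0.3],[0,-105,0,0,0,0,0.3],[0,-110,0,0,0,0,0.3]]]'
python3 -m handwheel '[[[0,-5,-10,0,0,0,0.3],[0,-5,-10,0,0,0,0.3],[0,-5,-10,0,0,0,0.3]]]'
python3 - <<'E'
from loc import *
T=pose(); p,d=imaging.camera('wrist'); cv2.imwrite('pics/w7.png',p[:,:,::-1]); np.save('pics/w7d.npy',d); np.save('pics/w7T.npy',T)
print(T[:3,3])
E
```

```text
clock: 9.87
eef_pos: [517.5, 234.7, 158.3]
eef_rot: [-1.562, -0.0, -1.178]
wrist_force: [0.9, 0.5, 1.3]
finger_gap: 61.2
clock: 10.12
eef_pos: [508.3, 230.9, 163.7]
eef_rot: [-1.562, -0.0, -1.178]
wrist_force: [0.5, 0.3, -0.5]
finger_gap: 60.9
[508.26583316 230.88537908 163.68733698]
```

View pics/w7.png

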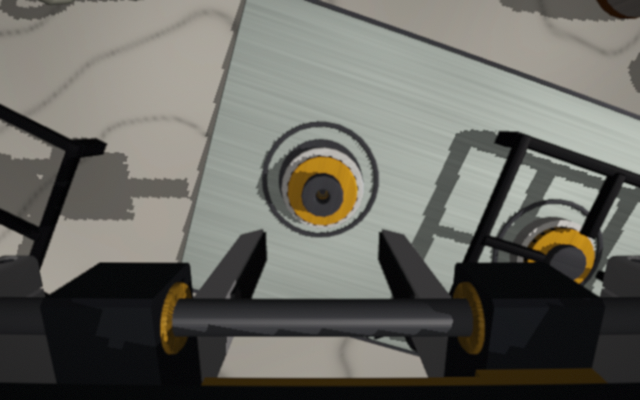

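The crown sits inside the trim ring at (323,190). I'll check height and level from depth, and that the other things haven't moved.

```bash
python3 - <<'E'
from loc import *
T=np.load('pics/w7T.npy'); d=np.load('pics/w7d.npy'); p=cv2.imread('pics/w7.png')[:,:,::-1]
hsv=cv2.cvtColor(p,cv2.COLOR_RGB2HSV); m=cv2.inRange(hsv,(10,120,40),(30,255,255)); k=np.zeros_like(m); k[150:235,280:365]=m[150:235,280:365]
k=cv2.erode(k,np.ones((3,3)))
def pts(mask):
    v,u=np.nonzero(mask); o,r=rays('wrist',np.c_[u,v],T); P=o+r*d[v,u][:,None]; return P[d[v,u]>0]
def fit(P):
    for _ in range(3):
        A=np.c_[P[:,:2]-P[:,:2].mean(0),np.ones(len(P))]; s=np.linalg.lstsq(A,P[:,2],rcond=None)[0]; e=P[:,2]-A@s; P=P[abs(e)<2.5*e.std()+.1]
    return s,len(P)
print('flange plane',fit(pts(k)))
h=np.zeros_like(m); h[110:240,210:250]=1; h[90:115,250:450]=1
print('hob plane',fit(pts(h)))
c=np.zeros_like(m); cv2.circle(c,(323,189),17,1,-1); cv2.circle(c,(323,195),9,0,-1); c[m>0]=0
print('collar top', np.percentile(pts(c)[:,2],[50,80]))
print('flange ctr',locbrass(p,T,29,(280,150,365,235)), 'hole',onz('wrist',[(323,195)],52,T))
q,_=imaging.camera('top'); q=q[:,:,::-1]; cv2.imwrite('pics/top7.png',q)
a=cv2.imread('pics/top0.png'); x=cv2.absdiff(a,np.ascontiguousarray(q)).max(2); print('px changed in objects area', (x[110:300,380:490]>40).sum())
E
```

```text
flange plane (array([ 2.35911742e-04, -1.56837452e-04,  2.90269244e+01]), 1938)
hob plane (array([-9.50035915e-04, -1.19257768e-04,  7.12151937e+00]), 9862)
collar top [50.79320873 51.45696696]
flange ctr (array([514.80523401, 232.80626953]), np.float64(31.429784377486477)) hole [[516.08199799 232.43144445  52.        ]]
px changed in objects area 329
```

View pics/top7.png

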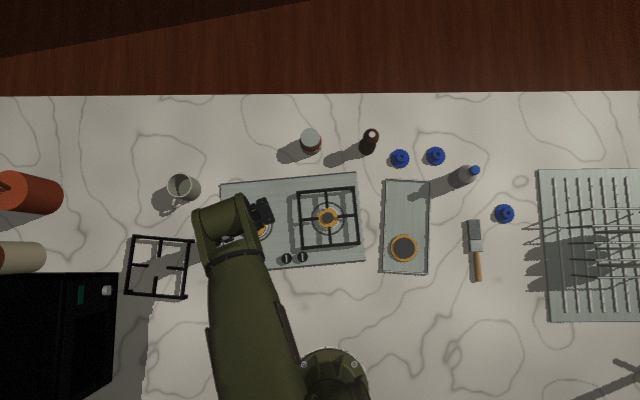

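Flange top is 21.9 mm above the hob, where fully home is 22, so the crown centre is 28.9 mm above it. Tilt is under 0.002 rad, and nothing else has moved. I'll hand it in.

```bash
python3 -c "
from cell import order
print(order.sign_off())"
```

```text
the job is handed in; nothing more can be done
None
```

The small brass crown is on the bare burner, fully home over the pin and released. I handed the job in at about 10 s of the 51 s allowed.

- **Fitting:** I gripped the crown by its collar, carried it over the pin found in the wrist view, and lowered it in 1–2 mm steps. The pin went into the hole on the first try, so no nudging was needed. The force changed by only about 3 N at seating, well under the 25 N limit.
- **Height and level:** The depth picture puts the crown's centre about 28.9 mm above the hob (29 mm is fully home), with a tilt under about 0.002 rad.
- **Position:** The crown's centre is within about 1 mm of where I measured the pin. I didn't measure its distance from the ring's axis precisely. The pin's stated 4–7 mm offset plus the 1.5 mm clearance should keep it inside the 11 mm limit.
- **Other things:** In the last top view the other things stand where they were by eye. The grate and mug were not compared by numbers.
- **Disagreements:** The cameras differed by 2–3 mm on the crown's place in the tray. The pin and the base's centre differed by about 1.4 mm in the wrist view. Neither affected the fit.

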